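# Unpack the blender cup, mesh it with its base and hold it pressed

### The arm

A 6-joint arm with a two-finger parallel gripper is mounted at the origin on the work surface. World frame = base frame: x ahead of the robot, y to its left, z up, the work surface at z = 0. Lengths are in m, angles in degrees, forces in N, time in s.
With the tool pointing down it reaches from about 0.3 to 0.75 m from the base axis. Payload 8.5 kg.
Tool frame: the origin (TCP) lies at the very end of the fingers, on their centre line; the grasp point (between the pads) lies 19 mm behind it (env.tcp_to_grasp is the distance from the TCP to the grasp point, in m); z points along the fingers, y is the line along which they close (so a half turn about z gives the same grasp; the last joint's range is limited). The gripper opens to 85 mm and grips with 20 to 120 N. Pads are 22 mm wide; open, the fingers measure 114 mm over their backs; the gripper's body (76 mm by 85 mm) begins 54 mm behind the grasp point. The pads swing forward as they close: fully open they stand 13 mm farther back than shut.
Start: joints at [-77.252, 21.807, 74.336, -0, 83.858, -12.336], TCP at [0.233, -0.498, 0.231] pointing down, gripper open.
Joint ranges: [-178.18, 178.18], [-50.72, 133.34], [12.68, 142.11], [-81.47, 261.47], [9.98, 163.14], [-165.26, 165.26]. Speed limits (degrees/s): [136.94, 136.94, 180, 180, 180, 180].

### API

Orientations are given as a 3x3 rotation matrix whose columns are the frame's x, y, z axes.
In Python, from rig import status, get_image, env gives the robot as it stands.
- The arm moves only by the shell command python3 -m handwheel 'ROWS' [FORCE]. ROWS is text: rows parted by semicolons, each of 7 numbers parted by spaces: the shift along the world's x, y, z in cm, then the turn, a rotation vector about the world's x, y, z in degrees, then the opening, from 0 (shut) to 1 (fully open). In form: dx dy dz wx wy wz gripper; .... A call has 1 to 8 rows; each row is the pose to reach, as a shift and turn from the pose commanded when the call began; what a row does not reach only later rows make up. A row lasts 1/12 s, in which the tool goes at most 41.7 mm and 7.16 degrees, less where a joint would pass 70% of its speed; a pose out of reach is approached as far as the arm can. A call with a gripper value outside its range is refused whole. The fingers move at their own pace and stop on an object; FORCE is the grip in N (left out, the last holds). Time passes only in rows, so rows that repeat a pose let the fingers close. It gives the time, the measured TCP pose, the force, the opening and the grip force at its end, in the units of the state.
- status.observe(): the state, without advancing time (a new reading comes with each control period).
- get_image(name): name is "side" or "top" or "wrist"; returns a dict with "color" (400x640x3 uint8, red, green, blue), "vertical_fov" (degrees; the focal length in pixels is half the picture's height over the tangent of half this angle, whatever the lens; pixels are square), "cx", "cy" (the principal point, pixels), "k1" (the pictures are not rectified: a ray, as slopes to the right and down, at radius r is drawn at 1 + k1 r^2 times it, then the intrinsics apply), "xyz" and "orientation" of the camera in the world. Camera axes: x right, y down, z forward; pixel columns grow to the right and rows downward; lengths in m; the calibration is good to about 2 mm. A picture is of the moment at which its call begins. There is no depth.
- env.close_job(): hands the job in; it is judged then, once.
The state is a dict: "time_s": time; "q": joint angles; "qvel": joint speeds; "joint_efforts": joint torques, N m; "position": TCP position; "tool_rot": TCP orientation; "ft_force": force on the tool from outside, world axes, zero at the start; "wrist_torque": the same for the moment, N m; "grip_width": finger opening in m; "gripper_force": force on a finger pad.
Only numpy, scipy, OpenCV 4.12 (cv2) and the standard library are available. Lean on these libraries where they do the work, as an engineer would, in place of code of your own. Each camera call takes 0.05 s, during which the arm holds its last target. There are 200 camera calls.

### The job

The new cordless blender is to be tried out: fold both top flaps of the carton outwards past upright, then lift the steel cup out, keeping it the way up it stands, and set it into the top of the blender base, turned so that its four lugs drop into the four slots. Push it down firmly against the springs so that the blender would run, and finish while still holding it pressed down. Leave the other kitchen things standing where they are.

Things in the scene. Friction and masses are not known exactly. Their poses are not given: they have to be found in the camera images.
- carton_rim (a point): Open cardboard carton, fixed on the counter, outside 160 (its x) x 158 (its y) x 145 mm high, walls and floor 4 mm. Point: centre of its mouth, level with the rim, 145 mm above the counter; z up. Top flaps are hinged along the rims at its +y and -y. The end flaps (+x, -x) are already folded down outside, reaching 13 mm beyond the walls. Pads 35 mm high fill the inner corners.
- flap_left (a joint): Top flap at the carton's +y rim: 150 x 70 x 3 mm, hinged at rim height 77 mm from the mouth's centre. Rad: 0 = closed, level; 1.57 = upright; stop at 2.9, folded out. Starts ajar (0.9 to 1.25), so that closed fingers fit between the two flaps' free edges (gap about 65 mm or more). The crease is stiff (0.025 N m): it stays where it is left.
- flap_right (a joint): The same flap at the carton's -y rim; its angle too grows as it opens outwards.
- cup_center (a point): Steel milling cup, grey blade collar down, closed end up, standing in the carton; 135 mm high, 0.2 to 0.33 kg. Point: on its axis half-way up (67.5 mm above its underside and below its flat top); z up. The top 55 mm is a straight cylinder of 60 mm diameter (grasp here); below, it widens to 77 mm. In the carton its top is 6 mm below the rim.
- cup: The same cup, origin at the centre of its underside. The collar, 79 mm in diameter, is the lowest 32 mm. Four equal lugs stand out from it along the cup's +x, -x, +y and -y to 47 mm from the axis, each 10 mm wide, from 8 to 18 mm above the underside.
- blender_rim (a point): Centre of the socket's mouth, level with the top face of the base (see blender); z up. Socket: 84 mm in diameter, 27 mm deep, four slots in its wall along the base's +x, -x, +y, -y, each 15 mm wide, open at the top, reaching 50 mm from the axis. Cup and base mesh at any of four quarter turns, with about 3 degrees of play either way.
- blender: Round grey motor base with a steel band, fixed on the counter, 122 mm wide at the foot, 114 mm at the top, 135 mm high; origin under its centre. A cup out of mesh sits only 8 mm deep, lugs on the top face (cup centre 60 mm above the mouth's centre). In mesh its lugs meet the spring plungers with the cup centre 47.5 mm above it; fully pressed, 41.5 mm.
- plunger (a joint): Four small white plungers at the foot of the slots, the blender's switch, moving down together: 0 = up, 0.006 m = fully down. Springs: 5 N to start, 11 N at 6 mm. They push the cup back up when it is not pressed; its own weight does not move them.
- screw_lid: Bystander: black screw lid, 82 mm across, 21 mm high, lying between carton and base; origin under its centre.
- short_cup: Bystander: open steel cup, 72 mm across, 75 mm high, between carton and base; origin under its centre.
- spatula: Bystander: black spatula, 260 mm long, lying at the right; origin at its underside.
- mug: Bystander: white mug, 80 mm across, 90 mm high, at the back; origin under its centre.
- jar: Bystander: glass jar, 70 mm across, 100 mm high, at the back; origin under its centre.
Not all that is in view belongs to the job. Leave any green look-alike of the cup alone.

How it is judged (in metres and radians):
On the way, in this order (a step that is already met when the one before it is completed fails the run):
1. both top flaps are folded out past upright (over 1.65 rad), the cup still standing in the carton (value of joint each of flap_left, flap_right above 1.65 rad and height (world z) of cup_center below 0.1 m), for 0.2 s.
2. the cup is held in the fingers, lifted clear above the carton's rim (contact force between the fingers and cup above 1 N and height (world z) of cup_center above 0.212 m and angle between cup_center's own z axis and vertical below 0.5 rad), for 0.1 s.
3. the cup, still held, is upright in the socket with its lugs in the slots (contact force between the fingers and cup above 1 N and z of cup_center in the frame of blender_rim below 0.053 m and horizontal distance between cup_center and blender_rim below 0.006 m and angle between cup_center's own z axis and vertical below 0.08 rad), for 0.1 s.
At the end, for the whole second after the job is handed in: The cup is upright (within 0.08 rad) and centred (within 6 mm) in the blender's socket, lugs in the slots, held down at rest by the fingers against the springs: plungers at least 4 mm down of 6, cup centre less than 44.5 mm above the socket's mouth; both flaps still past upright (over 1.6 rad) (contact force between the fingers and cup above 1 N and value of joint plunger above 0.004 m and z of cup_center in the frame of blender_rim below 0.0445 m and contact force between cup and plunger above 5 N and linear speed of cup below 0.03 m/s and horizontal distance between cup_center and blender_rim below 0.006 m and angle between cup_center's own z axis and vertical below 0.08 rad and value of joint each of flap_left, flap_right above 1.6 rad); the arm keeps its last pose, push and grip.
It fails at once if another kitchen thing is pushed more than 30 mm or knocked over (distance of any of screw_lid, short_cup, spatula, mug, jar from where it was at the start of the episode above 0.03 m or angle between any of screw_lid, short_cup, spatula, mug, jar's own z axis and vertical above 0.5 rad).
It fails at once if the cup is tipped over (angle between cup_center's own z axis and vertical above 0.8 rad).
It also fails if it takes over 58 s, if anything falls off the work surface, if the arm or the gripper's body presses on something with over 40 N, if the wrist force passes 120 N, or if a joint passes its speed limit or range.

## Working session

There is one attempt and no reset: what is moved stays moved. The work goes in short steps, Python scripts to look and compute and a shell command to move; the robot and the scene stay as the last step left them, time stands still between calls to the robot, and variables do not carry over. Pictures are saved under pics/ and viewed, at most 10 in all, crops included, and the job is handed in when it is done.

```bash
ls; mkdir -p pics
cat > h.py <<'E'
import numpy as np, cv2, json
from rig import status, get_image, env
def snap(n,f):
    d=get_image(n); cv2.imwrite(f'pics/{f}.png',d['color'][:,:,::-1])
    np.save(f'pics/{f}.npy',{k:v for k,v in d.items()},allow_pickle=True); return d
def load(f): return np.load(f'pics/{f}.npy',allow_pickle=True).item()
def K(d): 
    f=200/np.tan(np.radians(d['vertical_fov'])/2); return f
def ray(d,u,v):
    f=K(d); p=np.array([(u-d['cx'])/f,(v-d['cy'])/f]); q=p.copy()
    for _ in range(30): q=p/(1+d['k1']*(q@q))
    return np.array(d['orientation'])@np.array([q[0],q[1],1])
def at_z(d,u,v,z):
    r=ray(d,u,v); o=np.array(d['xyz']); return o+r*(z-o[2])/r[2]
def proj(d,P):
    c=np.array(d['orientation']).T@(np.array(P)-np.array(d['xyz'])); q=c[:2]/c[2]; q=q*(1+d['k1']*(q@q))
    return q*K(d)+[d['cx'],d['cy']]
E
python3 - <<'E'
from h import *
for n in ("top","side","wrist"):
    d=snap(n,n+"0"); print(n,d['xyz'],np.round(d['orientation'],3).tolist(),d['vertical_fov'],d['cx'],d['cy'],d['k1'])
print(status.observe())
E
```

```text
pics
top [0.47367435 0.02054782 1.08960359] [[-0.012, -0.99, 0.142], [-1.0, 0.008, -0.028], [0.027, -0.143, -0.989]] 53.654610833531 318.62601890973406 196.45021348812048 -0.0259886280459331
side [1.09947505 0.74801813 0.86773675] [[-0.831, 0.377, -0.408], [0.555, 0.541, -0.631], [-0.017, -0.752, -0.659]] 56.460348415596165 317.6599106454858 190.66332045217578 -0.07367357979399819
wrist [ 0.29520378 -0.46915714  0.37398276] [[0.426, -0.871, -0.246], [-0.905, -0.41, -0.116], [0.0, 0.272, -0.962]] 61.18441843472125 319.0132138385238 202.30305136970534 0.02549265015921333
{'time_s': 0.15, 'q': array([-7.72533300e+01,  2.18313955e+01,  7.43729902e+01, -9.26449930e-04,
        8.38578106e+01, -1.23350146e+01]), 'qvel': array([-0.00760477, -0.13220726, -0.13461997, -0.00727044,  0.07331368,
       -0.08572547]), 'joint_efforts': array([ 1.71781769e-03, -4.48624706e+01, -2.31344676e+01, -2.12653686e-04,
        3.77240169e-03, -8.36094660e-07]), 'position': array([ 0.23309947, -0.4979085 ,  0.23087095]), 'tool_rot': array([[ 9.05703645e-01,  4.23911362e-01, -2.55192700e-04],
       [ 4.23911383e-01, -9.05703056e-01,  1.05522999e-03],
       [ 2.16195174e-04, -1.06390474e-03, -9.99999411e-01]]), 'ft_force': array([ 0.73654556, -1.45983056,  0.0145791 ]), 'wrist_torque': array([-0.00790787, -0.001261  ,  0.00165503]), 'gripper_force': 0.0, 'grip_width': 0.08552451283809077}
```

View pics/top0.png

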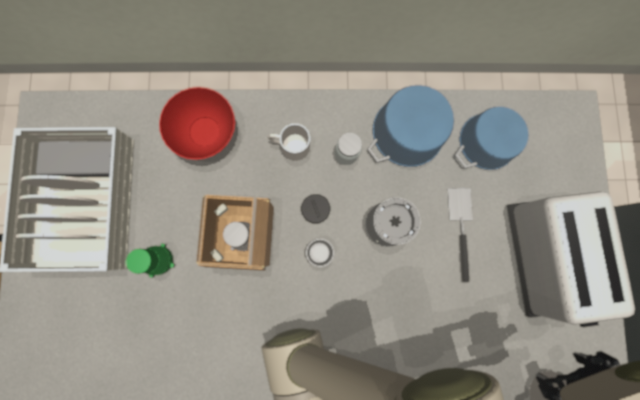

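View pics/side0.png

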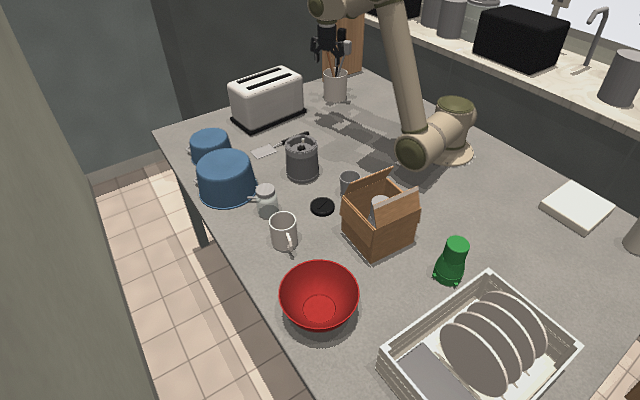

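The top view shows the carton near (235,232), with the cup top at (236,234), and the base at (396,222). The short cup is at (319,252), the lid at (315,208), and the green decoy at (150,262). The side view shows both flaps ajar. Next I'll enlarge these.

Run:
```python
from h import *
t=cv2.imread('pics/top0.png')
a=cv2.resize(t[182:282,185:285],(400,400),interpolation=cv2.INTER_CUBIC)
b=cv2.resize(t[182:262,356:436],(400,400),interpolation=cv2.INTER_CUBIC)
cv2.imwrite('pics/c1.png',np.hstack([a,b]))
d=load('top0')
for n,u,v,z in (("cup",236,234,.139),("base",396,222,.135),("short",319,252,.075),("lid",315,208,.02)): print(n,at_z(d,u,v,z))
```

```text
cup [0.52162728 0.19154959 0.139     ]
base [ 0.54683704 -0.19444989  0.135     ]
short [ 0.47706962 -0.00787329  0.075     ]
lid [5.96033286e-01 4.23525801e-05 2.00000000e-02]
```

View pics/c1.png

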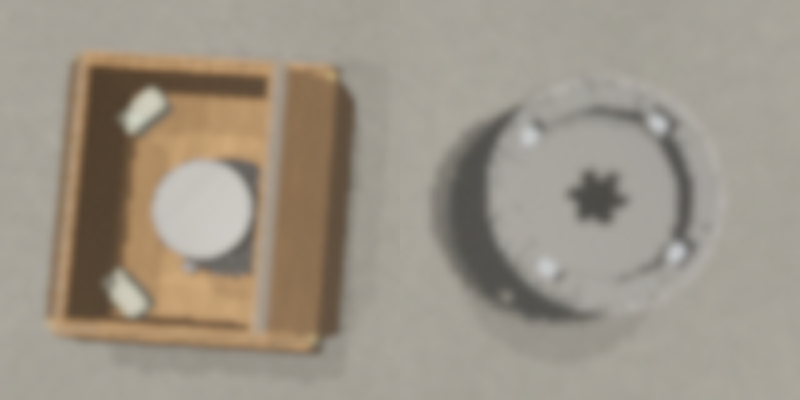

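The carton crop shows the right flap's free edge from (283,65) to (255,335) and its hinge from (338,70) to (322,345). The left flap is nearly edge-on. The base crop shows white plungers at (530,133), (658,122), (677,250) and (548,268).

Run:
```python
from h import *
d=load('top0')
A=lambda x,y,z: at_z(d,185+x/4,182+y/4,z)[:2]
B=lambda x,y,z: at_z(d,356+(x-400)/5,182+y/5,z)[:2]
for n,p in dict(hr=[(338,70),(322,345)],hl=[(72,58),(48,328)]).items():
    a,b=[A(*q,.145) for q in p]; print(n,a,b,'mid',(a+b)/2,'dir',np.degrees(np.arctan2(*(a-b)[::-1])),np.linalg.norm(a-b))
a,b=A(283,65,.21),A(255,335,.21); print('freeR',a,b)
print('cup',A(203,209,.139), 'diam',A(152,209,.139)-A(254,209,.139))
P=np.array([B(*q,.123) for q in [(530,133),(658,122),(677,250),(548,268)]]); c=P.mean(0); print('base',c); 
print([ (round(float(np.hypot(*(p-c))),4), round(float(np.degrees(np.arctan2(*(p-c)[::-1])))%90,1)) for p in P])
```

```text
hr [0.60325264 0.11163015] [0.44045001 0.12016161] mid [0.52185132 0.11589588] dir -2.999767473541418 0.163026014043221
hl [0.61182421 0.2710251 ] [0.45201842 0.280526  ] mid [0.53192132 0.27577555] dir -3.4023893079157728 0.1600879673322617
freeR [0.59741217 0.13609078] [0.44854559 0.14987029]
cup [0.52103798 0.19213439] diam [0.00058291 0.06066636]
base [ 0.55121872 -0.19894994]
[(0.0464, 49.6), (0.0452, 50.6), (0.0454, 51.2), (0.0465, 51.8)]
```

```bash
python3 -m handwheel '0 0 4 0 0 -7 0;0 3 8 0 0 -14 0;2 7 12 0 0 -21 0;3 11 13 0 0 -28 0;5 15 13 0 0 -28 0;7 19 13 0 0 -28 0;9 23 13 0 0 -28 0;11 27 13 0 0 -28 0'
python3 -m handwheel '2 4 0 0 0 0 0;4 8 0 0 0 0 0;6 12 0 0 0 0 0;8 16 0 0 0 0 0;10 20 0 0 0 0 0;12 24 0 0 0 0 0;14 28 0 0 0 0 0;16 32 0 0 0 0 0'
python3 -m handwheel '1 4 0 0 0 0 0;2 8 0 0 0 0 0;2.4 10.4 0 0 0 0 0;2.4 10.4 0 0 0 0 0;2.4 10.4 0 0 0 0 0'
python3 - <<'E'
from h import *
s=status.observe(); print(s['time_s'],s['position'],s['tool_rot'],s['q'])
d=snap('wrist','w1'); print(d['xyz'])
E
```

```text
time_s: 0.82
position: [0.3279, -0.2574, 0.3612]
tool_rot: [[0.999, -0.052, 0.0], [-0.052, -0.999, -0.0], [0.0, 0.0, -1.0]]
ft_force: [1.6, -0.6, -0.6]
grip_width: -0.0003
gripper_force: 0.0
time_s: 1.48
position: [0.4771, 0.0411, 0.361]
tool_rot: [[0.999, -0.051, -0.0], [-0.051, -0.999, -0.0], [-0.0, 0.0, -1.0]]
ft_force: [-0.1, -0.8, -0.1]
grip_width: 0.0001
gripper_force: 0.0
time_s: 1.9
position: [0.5006, 0.1438, 0.3604]
tool_rot: [[0.999, -0.048, -0.001], [-0.048, -0.999, -0.0], [-0.001, 0.0, -1.0]]
ft_force: [0.0, 0.3, -0.1]
grip_width: 0.0002
gripper_force: 0.0
1.9 [0.50064714 0.14377629 0.36043926] [[ 9.98824004e-01 -4.84696586e-02 -1.14097081e-03]
 [-4.84699870e-02 -9.98824605e-01 -2.61952481e-04]
 [-1.12693297e-03  3.16947267e-04 -9.99999315e-01]] [ 2.99203199e+00  1.54820820e+01  6.28257054e+01 -1.18241598e-02
  1.01758280e+02  9.57678349e+01]
[0.56927642 0.14016427 0.50357449]
```

View pics/w1.png

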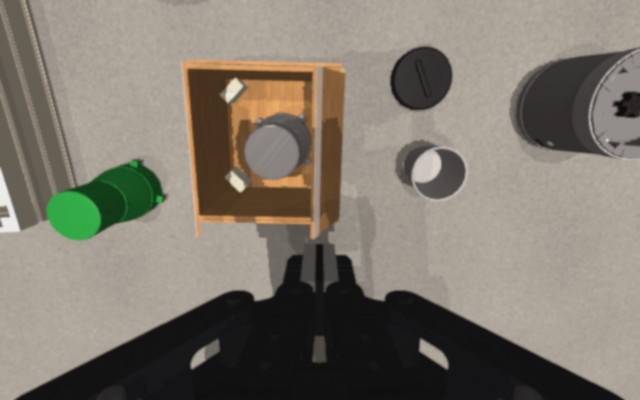

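The wrist view shows the carton with the cup top at (274,152). The right flap's free edge runs along u≈318 and the left flap is edge-on at u≈186-198. The lug tips sit faintly around (258,120).

Run:
```python
from h import *
d=load('w1')
print('cup',at_z(d,274.5,152,.139))
for u,v in ((317,67),(317,236)): print('fR',at_z(d,u,v,.208))
for u,v in ((345,65),): print('hR',at_z(d,u,v,.145))
for u,v in ((185,62),(196,236)): print('L',at_z(d,u,v,.208),at_z(d,u,v,.145))
im=cv2.imread('pics/w1.png')[50:245,175:355]; cv2.imwrite('pics/c2.png',cv2.resize(im,None,fx=3,fy=3,interpolation=cv2.INTER_CUBIC))
```

```text
cup [0.52431518 0.18949234 0.139     ]
fR [0.59979163 0.13988454 0.208     ]
fR [0.45293981 0.14697764 0.208     ]
hR [0.60682017 0.11220511 0.145     ]
L [0.6080642  0.24601667 0.208     ] [0.61633159 0.2685785  0.145     ]
L [0.45837039 0.25943292 0.208     ] [0.43473141 0.28485434 0.145     ]
```

View pics/c2.png

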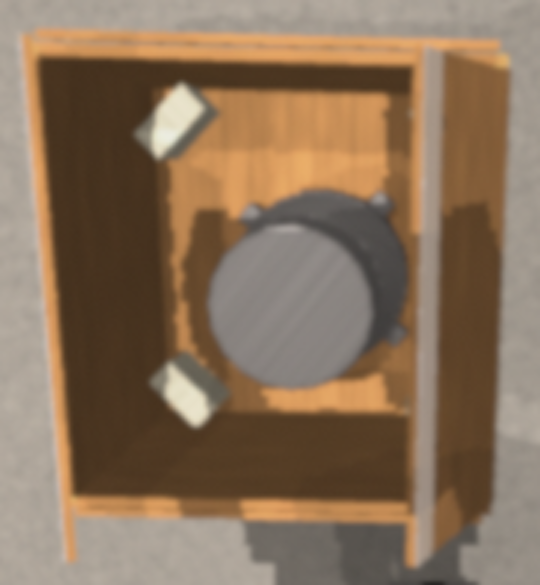

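```bash
python3 - <<'E'
from h import *
d=load('w1')
c=np.array([.5235,.1905])
for x,y in ((252,215),(381,200),(397,335)):
    p=at_z(d,175+x/3,50+y/3,.019)[:2]; v=p-c; print(p,np.hypot(*v),np.degrees(np.arctan2(*v[::-1])))
E
python3 -m handwheel '0 0 0 0 0 0 0;0 0 0 0 0 0 0'
```

```text
[0.55241333 0.22372838] 0.04404663145442274 48.97217283626592
[0.55642334 0.16357377] 0.042531965819913656 -39.27789272695521
[0.49351244 0.15971456] 0.04297669764867696 -134.24781506249943
time_s: 2.12
position: [0.5007, 0.1417, 0.3611]
tool_rot: [[0.999, -0.053, 0.0], [-0.053, -0.999, -0.0], [0.0, 0.0, -1.0]]
ft_force: [0.6, 0.5, -0.2]
grip_width: 0.0002
gripper_force: 0.0
```

```bash
python3 -m handwheel '1.3 2.8 0 0 0 0 0;2.6 5.5 0 0 0 0 0;2.6 5.5 -3.5 0 0 0 0;2.6 5.5 -7 0 0 0 0;2.6 5.5 -10.5 0 0 0 0;2.6 5.5 -14 0 0 0 0;2.6 5.5 -17 0 0 0 0;2.6 5.5 -18 0 0 0 0'
python3 -m handwheel '0 1.5 0 0 0 0 0;0 3 0 0 0 0 0;0 4.5 0 0 0 0 0;0 6 0 0 0 0 0;0 7.5 0 0 0 0 0;0 9 0 0 0 0 0;0 10 0 0 0 0 0;0 10 0 0 0 0 0'
```

```text
time_s: 2.78
position: [0.5251, 0.1965, 0.177]
tool_rot: [[0.999, -0.052, -0.007], [-0.052, -0.999, -0.001], [-0.007, 0.001, -1.0]]
ft_force: [-0.1, -0.1, -0.0]
grip_width: 0.0
gripper_force: 0.0
time_s: 3.45
position: [0.5269, 0.2992, 0.1816]
tool_rot: [[0.999, -0.05, 0.001], [-0.05, -0.999, 0.001], [0.001, -0.001, -1.0]]
ft_force: [-0.2, -0.1, 1.1]
grip_width: -0.0002
gripper_force: 0.0
```

```bash
python3 -m handwheel '0 -3 0 0 0 0 0;0 -6 0 0 0 0 0;0 -9 0 0 0 0 0;0 -12 0 0 0 0 0;0 -14 0 0 0 0 0;0 -15.5 0 0 0 0 0;0 -17 0 0 0 0 0;0 -18.5 0 0 0 0 0'
python3 -m handwheel '0 -1 0 0 0 0 0;0 -2.2 0 0 0 0 0;0 -2.2 0 0 0 0 0;0 2 0 0 0 0 1;0 5 3 0 0 0 1;0 8.5 7 0 0 0 1;0 11.5 11 0 0 0 1;0 11.5 14 0 0 0 1'
python3 - <<'E'
from h import *
s=status.observe(); print(s['time_s'],s['position'],s['grip_width'])
d=snap('wrist','w2')
t=snap('side','s2')['color'][150:280,310:450,::-1]; a=cv2.resize(np.ascontiguousarray(t),(430,400)); w=d['color'][:,:,::-1][0:400,130:500]
cv2.imwrite('pics/m2.png',np.hstack([w,a]))
E
```

```text
time_s: 4.12
position: [0.5267, 0.1114, 0.1814]
tool_rot: [[0.999, -0.052, 0.0], [-0.052, -0.999, 0.0], [0.0, -0.0, -1.0]]
ft_force: [0.3, 1.1, -0.1]
grip_width: 0.0
gripper_force: 0.4
time_s: 4.78
position: [0.5255, 0.2291, 0.3152]
tool_rot: [[0.999, -0.048, -0.003], [-0.048, -0.999, 0.0], [-0.003, 0.0, -1.0]]
ft_force: [1.6, 0.2, -1.1]
grip_width: 0.0605
gripper_force: 0.0
4.7833 [0.5254713  0.22907874 0.3151596 ] 0.06051933973890723
```

View pics/m2.png

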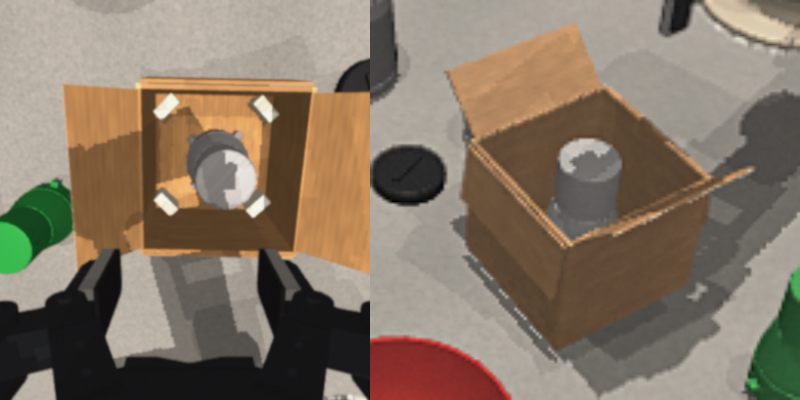

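Both flaps are folded well out. The cup top is at (226,178) in the crop, which is wrist pixel (356,178), still standing in the carton.

Run:
```python
from h import *
d=load('w2')
g=cv2.cvtColor(d['color'],cv2.COLOR_RGB2HSV)
# greyscale low-saturation blob of the cup top
m=((g[:,:,1]<40)&(g[:,:,2]>100)).astype(np.uint8); m[:120]=0;m[225:]=0;m[:,:310]=0;m[:,400:]=0
n,l,s,c=cv2.connectedComponentsWithStats(m); i=1+s[1:,4].argmax(); print(s[i],c[i])
for u,v in ((356,178),): print(at_z(d,u,v,.139), at_z(d,u+31,v,.139)-at_z(d,u-31,v,.139))
for x,y in ((193,140),(237,136)): print(at_z(d,x+130,y,.019))
```

```text
[ 322  131   64   78 3244] [355.72564735 174.07768187]
[0.52593513 0.19256357 0.139     ] [-0.00279638 -0.05948707  0.        ]
[0.55181534 0.2216729  0.019     ]
[0.55420207 0.16533466 0.019     ]
```

```bash
python3 -m handwheel '0 -2 0 0 0 0 1;0 -3.7 0 0 0 0 1;0 -3.7 -4 0 0 0 1;0 -3.7 -8 0 0 0 1;0 -3.7 -11 0 0 0 1;0 -3.7 -13 0 0 0 1;0 -3.7 -13 0 0 0 1;0 -3.7 -13 0 0 0 1' 90
python3 - <<'E'
from h import *
s=status.observe(); print(s['time_s'],s['position'],s['grip_width'],s['ft_force'])
d=snap('wrist','w3'); cv2.imwrite('pics/m3.png',d['color'][:,:,::-1])
E
```

```text
time_s: 5.55
position: [0.5266, 0.1891, 0.1846]
tool_rot: [[0.999, -0.051, -0.001], [-0.051, -0.999, -0.0], [-0.001, 0.0, -1.0]]
ft_force: [0.2, -1.1, -0.2]
grip_width: 0.0855
gripper_force: 0.0
5.55 [0.52663913 0.18914601 0.18462535] 0.08546168584384269 [ 0.23724396 -1.10084502 -0.24396537]
```

View pics/m3.png

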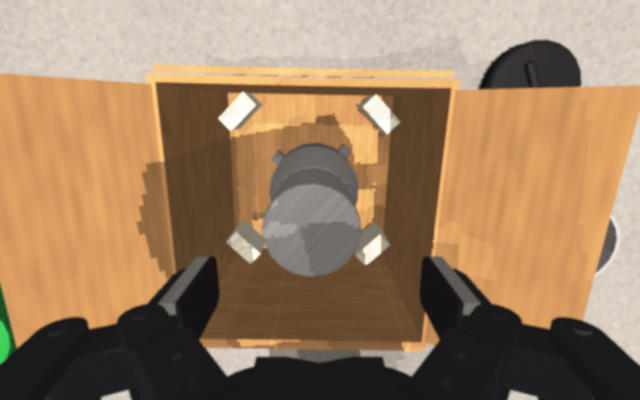

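The cup top is centred at (312,230), with lugs at (278,157) and (344,151). The fingers' midline is at u≈319, so the cup is nearly centred between them.

Run:
```python
from h import *
d=load('w3')
print(at_z(d,312,230,.139))
a,b=at_z(d,278,157,.019),at_z(d,344,151,.019); v=a-b; print(a,b,np.hypot(*v[:2]),np.degrees(np.arctan2(v[1],v[0]))-45)
```

```text
[0.52492045 0.19265798 0.139     ]
[0.55255045 0.22442907 0.019     ] [0.55505253 0.16408036 0.019     ] 0.060400558706621706 47.37414635856112
```

```bash
python3 -m handwheel '0 0.3 -2 0 0 0 1;-.1 0.3 -5 0 0 0 1;-.1 0.3 -7.5 0 0 0 1;-.1 0.3 -8.8 0 0 0 1;-.1 0.3 -8.8 0 0 0 1;-.1 0.3 -8.8 0 0 0 0.5;-.1 0.3 -8.8 0 0 0 0;-.1 0.3 -8.8 0 0 0 0' 90
python3 -m handwheel '0 0 0 0 0 0 0;0 0 0 0 0 0 0;0 0 0 0 0 0 0;0 0 0 0 0 0 0'
```

```text
time_s: 6.27
position: [0.5271, 0.1925, 0.0993]
tool_rot: [[0.999, -0.051, 0.005], [-0.051, -0.999, 0.001], [0.005, -0.001, -1.0]]
ft_force: [-0.7, 1.1, 4.9]
grip_width: 0.0582
gripper_force: 95.5
time_s: 6.6
position: [0.527, 0.1925, 0.0993]
tool_rot: [[0.999, -0.051, 0.005], [-0.051, -0.999, 0.001], [0.005, -0.001, -1.0]]
ft_force: [-0.2, 0.8, 5.3]
grip_width: 0.0585
gripper_force: 95.6
```

```bash
python3 -m handwheel '0 0 1 0 0 0 0;0 0 3 0 0 0 0;0 0 6 0 0 0 0;0 0 9 0 0 0 0;0 0 12.5 0 0 0 0;0 0 16 0 0 0 0;0 0 19.5 0 0 0 0;0 0 22 0 0 0 0'
python3 -m handwheel '0 -2 0 0 0 0 0;0.2 -5 0 0 0 0 0;0.4 -8 0 0 0 0 0;0.6 -11 0 0 0 0 0;0.8 -14 0 0 0 0 0;1 -17 0 0 0 0 0;1.2 -19 0 0 0 0 0;1.2 -20 0 0 0 0 0'
python3 - <<'E'
from h import *
d=snap('wrist','w4'); s=snap('side','s4')['color'][100:250,240:440,::-1]; cv2.imwrite('pics/m4.png',np.hstack([np.ascontiguousarray(d['color'][:,240:640,::-1]),cv2.resize(np.ascontiguousarray(s),(400,300),interpolation=cv2.INTER_CUBIC).__class__((400,400,3),np.uint8)*0+cv2.copyMakeBorder(cv2.resize(np.ascontiguousarray(s),(400,300),interpolation=cv2.INTER_CUBIC),0,100,0,0,0)]))
E
```

```text
time_s: 7.27
position: [0.5255, 0.1921, 0.3218]
tool_rot: [[0.999, -0.051, 0.005], [-0.051, -0.999, 0.001], [0.005, -0.001, -1.0]]
ft_force: [0.6, -0.2, -1.6]
grip_width: 0.0585
gripper_force: 96.6
time_s: 7.93
position: [0.5376, -0.0102, 0.318]
tool_rot: [[0.999, -0.053, 0.001], [-0.053, -0.999, -0.001], [0.001, 0.001, -1.0]]
ft_force: [-0.1, 0.8, -1.2]
grip_width: 0.0583
gripper_force: 96.9
```

View pics/m4.png

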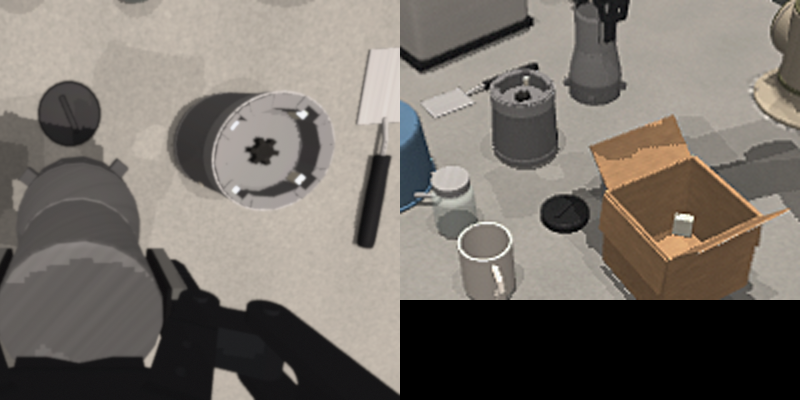

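The cup is held upright. The socket's plungers are near (235,126), (302,114), (301,179) and (236,190) in the crop, and the cup's lugs near (22,176) and (119,168). I'll enlarge this for the yaw difference.

Run:
```python
from h import *
i=load('w4')['color'][:,:,::-1]
a=cv2.resize(np.ascontiguousarray(i[85:215,410:580]),None,fx=4.6,fy=4.6,interpolation=cv2.INTER_CUBIC)[:,:780]
cv2.imwrite('pics/c5.png',a)
b=cv2.resize(np.ascontiguousarray(i[140:260,235:405]),None,fx=4.6,fy=4.6,interpolation=cv2.INTER_CUBIC)
cv2.imwrite('pics/c6.png',b)
```

```text
(no output)
```

View pics/c5.png

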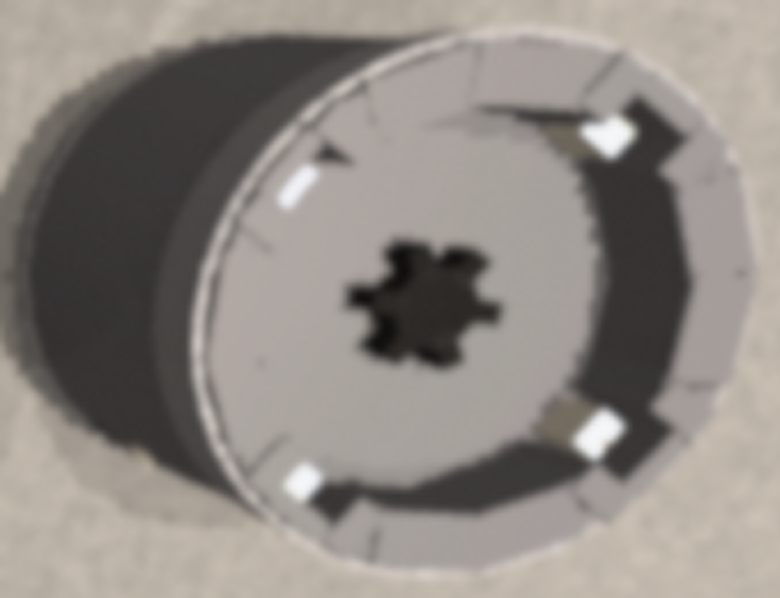

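View pics/c6.png

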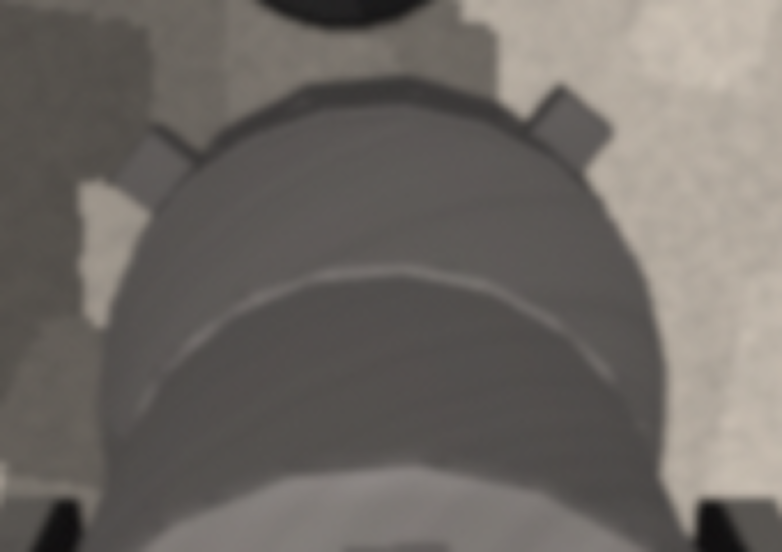

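The base crop shows slot outer ends centred at (664,117) and (647,454). The cup crop shows lug outer edges centred at (136,150) and (586,109).

Run:
```python
from h import *
d=load('w4')
B=lambda x,y,z: at_z(d,410+x/4.6,85+y/4.6,z)[:2]
C=lambda x,y,z: at_z(d,235+x/4.6,140+y/4.6,z)[:2]
ang=lambda v:np.degrees(np.arctan2(v[1],v[0]))
def sq(a,b,n): # a,b adjacent, a 90deg ccw of b
    v=a-b; c=(a+b)/2+np.array([-v[1],v[0]])/2
    print(n,np.linalg.norm(v),'yaw',ang(v)-45,'centre',c)
sq(B(664,117,.135),B(647,454,.135),'base')
for pts,z in (([(300,185),(608,137),(600,435),(303,483)],.123),([(300,185),(593,137),(585,427),(303,483)],.123)):
    P=[B(*p,z) for p in pts]
    print('pl',np.mean(P,0),[round(ang(P[i]-P[(i+2)%4])%90,1) for i in range(4)],np.linalg.norm(P[0]-P[2]),np.linalg.norm(P[1]-P[3]))
sq(C(136,150,.2405),C(586,109,.2405),'cup')
```

```text
base 0.06962015134590248 yaw -39.964384526238916 centre [ 0.55300607 -0.19922055]
pl [ 0.5515712  -0.19968371] [np.float64(50.2), np.float64(51.3), np.float64(50.2), np.float64(51.3)] 0.08995055247520692 0.09121714109377889
pl [ 0.55211126 -0.19805546] [np.float64(49.8), np.float64(52.9), np.float64(49.8), np.float64(52.9)] 0.08603782963741016 0.08947816910970458
cup 0.06472722596593083 yaw 47.28806464109941 centre [ 0.53510049 -0.01009591]
```

```bash
python3 -m handwheel '.2 -2 0 0 0 0.5 0;.4 -5 0 0 0 1 0;.6 -8.5 0 0 0 1.5 0;.8 -12 0 0 0 2 0;1 -15 0 0 0 2.5 0;1.4 -17.5 0 0 0 3 0;1.6 -18.9 0 0 0 3 0;1.6 -18.9 0 0 0 3 0'
python3 -m handwheel '0 0 -2 0 0 0 0;0 0 -4.5 0 0 0 0;0 0 -6.5 0 0 0 0;0 0 -7.6 0 0 0 0;0 0 -7.6 0 0 0 0;0 0 -7.6 0 0 0 0'
python3 - <<'E'
from h import *
i=snap('wrist','w6')['color'][60:340,130:510,::-1]; cv2.imwrite('pics/m6.png',cv2.resize(np.ascontiguousarray(i),(760,560),interpolation=cv2.INTER_CUBIC))
E
```

```text
time_s: 8.7
position: [0.5541, -0.198, 0.3165]
tool_rot: [[1.0, -0.0, -0.0], [-0.0, -1.0, 0.0], [-0.0, -0.0, -1.0]]
ft_force: [0.1, 0.0, -2.4]
grip_width: 0.0582
gripper_force: 97.1
time_s: 9.2
position: [0.554, -0.1953, 0.2413]
tool_rot: [[1.0, 0.003, 0.0], [0.003, -1.0, 0.0], [0.0, -0.0, -1.0]]
ft_force: [-0.0, 0.4, -0.7]
grip_width: 0.0584
gripper_force: 97.1
```

View pics/m6.png

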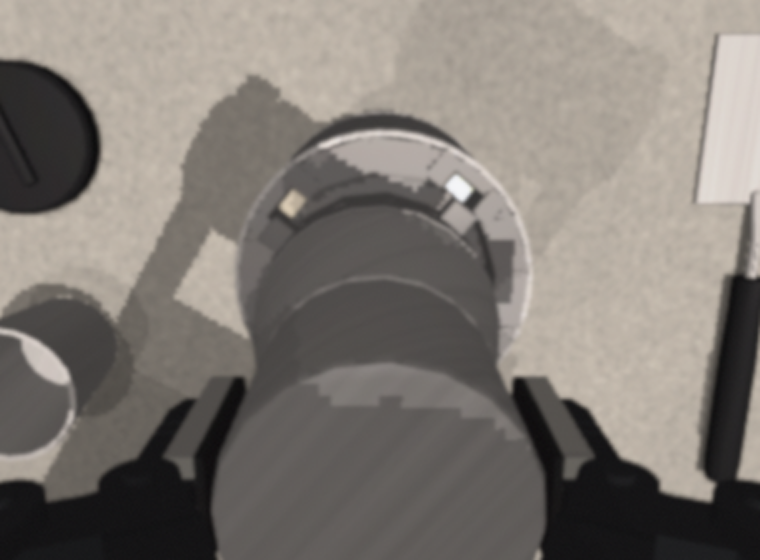

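The rim spans x 238–532 in the crop and the collar spans 255–497. The right lug is at (460,215) next to its plunger at (460,188), and the left plunger is at (292,203).

Run:
```python
from h import *
d=load('w6'); A=lambda x,y,z: at_z(d,130+x/2,60+y/2,z)[:2]
l,r=A(238,275,.135),A(532,275,.135); print('base y',(l+r)/2,l-r)
print('base +x rim',A(383,130,.135))
l,r=A(255,290,.178),A(497,290,.178); print('cup y',(l+r)/2,l-r)
print('plungers',A(460,188,.123),A(292,203,.123)); print('lugR',A(462,217,.164))
l,r=A(213,490,.281),A(547,490,.281); print('top',(l+r)/2,l-r)
s=status.observe();print(s['position'])
for name,c,z,th in (('cup',(.552,-.1953),.164,-42),('base',(.552,-.199),.123,-39.4)):
    print(name,[((proj(d,[c[0]+.045*np.cos(np.radians(t)),c[1]+.045*np.sin(np.radians(t)),z])-[130,60])*2).round(0) for t in (th,th+90)])
```

```text
base y [ 0.55592943 -0.19868989] [-0.00051082  0.11207324]
base +x rim [ 0.6098765  -0.19755313]
cup y [ 0.56247225 -0.19531616] [-0.00034901  0.07685867]
plungers [ 0.58759192 -0.22750745] [ 0.58147675 -0.16253123]
lugR [ 0.58355279 -0.22350713]
top [ 0.55639381 -0.19622841] [-0.00024578  0.05782429]
[ 0.55425968 -0.19576129  0.24202569]
cup [array([468., 211.]), array([275., 220.])]
base [array([460., 190.]), array([296., 205.])]
```

```bash
python3 -m handwheel '.1 -.3 0 0 0 0 0;.1 -.3 0 0 0 0 0;.1 -.3 -.7 0 0 0 0;.1 -.3 -1.4 0 0 0 0;.1 -.3 -1.9 0 0 0 0;.1 -.3 -2.3 0 0 0 0;.1 -.3 -2.6 0 0 0 0;.1 -.3 -2.6 0 0 0 0'
```

```text
time_s: 9.92
position: [0.5546, -0.1997, 0.2139]
tool_rot: [[1.0, 0.001, -0.001], [0.001, -1.0, 0.001], [-0.001, -0.001, -1.0]]
ft_force: [-0.1, -0.3, -2.4]
grip_width: 0.0583
gripper_force: 97.2
```

The TCP is below the out-of-mesh height with no contact force, so the lugs are in the slots. Now I'll press.

```bash
python3 -m handwheel '0 0 -.3 0 0 0 0;0 0 -.5 0 0 0 0;0 0 -.7 0 0 0 0;0 0 -.9 0 0 0 0;0 0 -1 0 0 0 0;0 0 -1 0 0 0 0'
```

```text
time_s: 10.42
position: [0.5549, -0.1999, 0.2057]
tool_rot: [[1.0, 0.002, 0.001], [0.002, -1.0, -0.001], [0.001, 0.001, -1.0]]
ft_force: [-1.8, 2.2, 7.8]
grip_width: 0.0581
gripper_force: 97.0
```

```bash
python3 -m handwheel '0 0 -.1 0 0 0 0;0 0 -.2 0 0 0 0;0 0 -.3 0 0 0 0;0 0 -.3 0 0 0 0;0 0 -.3 0 0 0 0'
python3 -m handwheel '0 0 0 0 0 0 0;0 0 0 0 0 0 0;0 0 0 0 0 0 0;0 0 0 0 0 0 0'
```

```text
time_s: 10.83
position: [0.5551, -0.1999, 0.2039]
tool_rot: [[1.0, 0.002, 0.003], [0.002, -1.0, -0.002], [0.003, 0.002, -1.0]]
ft_force: [-3.3, 3.2, 12.4]
grip_width: 0.0586
gripper_force: 98.4
time_s: 11.17
position: [0.5551, -0.1999, 0.2039]
tool_rot: [[1.0, 0.002, 0.003], [0.002, -1.0, -0.002], [0.003, 0.002, -1.0]]
ft_force: [-2.6, 2.7, 12.5]
grip_width: 0.0584
gripper_force: 98.4
```

```bash
python3 -m handwheel '0 0 -.1 0 0 0 0;0 0 -.2 0 0 0 0;0 0 -.2 0 0 0 0;0 0 -.2 0 0 0 0;0 0 -.2 0 0 0 0;0 0 -.2 0 0 0 0'
```

```text
time_s: 11.67
position: [0.5553, -0.1998, 0.2037]
tool_rot: [[1.0, 0.002, 0.005], [0.002, -1.0, -0.003], [0.005, 0.003, -1.0]]
ft_force: [-6.0, 5.2, 23.8]
grip_width: 0.0584
gripper_force: 99.6
```

The force rose by 11 N with almost no further travel, so the cup is at the hard stop and the plungers are fully down.

```bash
python3 -c "
from rig import env
print(env.close_job())"
```

```text
the job is handed in; nothing more can be done
None
```

The job is handed in at 11.7 s: both flaps are folded out, and the cup is in the blender base with its lugs in the slots, held down against the stop at about 24 N. The hand-in gave no verdict, the flaps were last seen before the lift, and I viewed 11 pictures, one over the limit of 10.

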